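Lock the height stop with its jam nut

TASK

Lock the setting of the height stop on the trimming bench: swing the slotted lock plate by its red handle fully home around the threaded rod, then run the brass jam nut down onto the plate, nip it up snugly to about 0.25 N m (not beyond 0.35 N m), and let go. Do not disturb the stone die, the red denture base or the calliper gauge lying around it.

Things in the scene. Friction and masses are not known exactly. Their poses are not given: they have to be found in the camera images.
- fixture: Height-stop fixture, fixed; place and yaw vary. Grey base 130 x 165 x 12 mm, blue column and blue head, whose flat top, 75 mm above the bench, is 56 mm wide in x and spans y = -32 to +78 mm. Origin: on the bench, on the axis of the vertical threaded rod; z up. The lock plate's pivot is at x 0, y +52 mm in this frame
- lock_plate: Steel plate on the head, top 81 mm above the bench, hinged about a vertical axis. Origin: on the pivot, at its underside. It runs along its own -y: slot (open to its -x) 52 mm out, handle 140 mm. Home: hard stop, axes parallel to the fixture's, rod in slot. Starts 0.75 to 1.1 rad open, handle towards the fixture's +x; closes clockwise from above; about 1 N at the handle, stays where left
- handle (a point): Centre, half-way up, of the red upright round handle on the lock plate: 14 mm in diameter, 36 mm tall, standing on the plate's top, 140 mm from the pivot; it can be pinched from above
- jam_nut: Brass hexagon nut on the rod, 30 mm across flats, 29 mm tall, its foot a 3 mm flange of 41 mm diameter. Origin: centre of its underside; flats face its own x axis and every 60 degrees on. Clockwise from above runs it down, 12 mm a turn. Starts 1.5 to 5.5 mm above the plate's top. Turns at 0.04 N m until it meets the plate, then the torque needed climbs to 0.25 N m in some 0.4 rad. Stays as tight as left
- rod: Chrome threaded stop rod 20 mm in diameter through the head, fixed. Its axis is the fixture's z axis. Origin: on the axis near bench height (its height and yaw depend on the setting); its top is 133 mm above the origin, at the start some 23 mm above the top of the nut
- die: Bystander: bone-coloured stone die, 28 mm diameter, 40 mm tall, loose on the bench. Origin: centre of its underside
- denture: Bystander: red acrylic horseshoe denture base, about 50 x 70 x 16 mm, loose on the bench. Origin: centre of its underside
- calliper: Bystander: small chrome trimming calliper gauge lying flat, 110 x 50 x 9 mm, loose on the bench. Origin: on its underside, middle of the bar
Things that resemble listed ones, but are neither listed nor needed, are in the scene too. Several things have the shape of the fixture; the one meant has the colours described above.

How it is judged:
By the outcome, as a careful person would: the job done as asked, in the order asked, and still so for the second after the job is handed in, with the robot touching nothing.
It also fails if it takes over 72 s, if anything falls off the work surface, if the arm or the gripper's body presses on something with over 40 N, if the wrist force passes 120 N, or if a joint passes its speed limit or range.

ROBOT

A 6-joint arm with a two-finger parallel gripper is mounted at the origin on the work surface. World frame = base frame: x ahead of the robot, y to its left, z up, the work surface at z = 0. Lengths are in mm, angles in rad, forces in N, time in s.
With the tool pointing down it reaches from about 250 to 775 mm from the base axis. Payload 4 kg.
Tool frame: the origin (TCP) lies on the centre line of the jaws, within the pads' length; the fingertips stand 17 mm ahead of it and the grasp point (between the pads) lies 2 mm behind it; z points along the fingers, y is the line along which they close (so a half turn about z gives the same grasp; the last joint's range is limited). The gripper opens to 85 mm and grips with 20 to 120 N. Pads are 22 mm wide; open, the fingers measure 114 mm over their backs; the gripper's body (76 mm by 85 mm) begins 54 mm behind the grasp point. The pads swing forward as they close: fully open they stand 13 mm farther back than shut.
Start: joints at [1.063, 0.087, 1.371, -0, 1.684, -0.103], TCP at [216.619, 505.561, 248.341] pointing down, gripper open.
Joint ranges: [-3.1, 3.1], [-0.76, 2.03], [0.27, 2.55], [-1.08, 4.22], [0.17, 2.65], [-2.57, 2.57]. Speed limits (rad/s): [2.79, 2.79, 3.14, 3.14, 3.14, 3.14].

INTERFACE

Orientations are given as a rotation vector (axis times angle).
In Python, from rig import * gives the robot as it stands.
- The arm moves only by the shell command python3 -m inch 'ROWS' [FORCE]. ROWS is JSON, a list that holds one entry, the list of rows, each a list of 7 numbers: the shift along the world's x, y, z in m, then the turn, a rotation vector about the world's x, y, z in rad, then the finger opening in m, from 0 to 0.0854. A call has 1 to 8 rows; each row shifts and turns the commanded pose from where the row before left it; what a row does not reach is not made up. A row lasts 1/8 s, in which the tool goes at most 62.5 mm and 10.7 degrees, less where a joint would pass 70% of its speed; a pose out of reach is approached as far as the arm can. A call is refused whole if a number of a shift passes 0.0625 or a number of a turn 0.188, either way. A call with a gripper value outside its range is refused whole. The fingers move at their own pace and stop on an object; FORCE is the grip in N (left out, the last holds). Time passes only in rows, so rows that do not move let the fingers close. It gives the time, the measured TCP pose, the force, the opening and the grip force at its end, in the units of the state.
- get_obs(): the state, without advancing time (a new reading comes with each control period).
- read_camera(name): name is "side" or "top" or "wrist"; returns a dict with "img" (384x512x3 uint8, red, green, blue), "camera_matrix" (3x3 intrinsics, pixels), "k1" (the pictures are not rectified: a ray, as slopes to the right and down, at radius r is drawn at 1 + k1 r^2 times it, then the intrinsics apply), "eye" and "orientation" of the camera in the world. Camera axes: x right, y down, z forward; pixel columns grow to the right and rows downward; lengths in mm; the calibration is good to about 2 mm. A picture is of the moment at which its call begins. There is no depth.
- close_job(): hands the job in; it is judged then, once.
The state is a dict: "time": time; "qpos": joint angles; "joint_velocities": joint speeds; "effort": joint torques, N m; "position": TCP position; "orientation": TCP orientation; "contact_force": force on the tool from outside, world axes, zero at the start; "moment": the same for the moment, N m; "width": opening from 0.0 (shut) to 1.0 (fully open); "finger_force": force on a finger pad.
Only numpy, scipy, OpenCV 4.12 (cv2) and the standard library are available. Lean on these libraries where they do the work, as an engineer would, in place of code of your own. Each camera call takes 0.05 s, during which the arm holds its last target. There are 200 camera calls.

## Working session

There is one attempt and no reset: what is moved stays moved. The work goes in short steps, Python scripts to look and compute and a shell command to move; the robot and the scene stay as the last step left them, time stands still between calls to the robot, and variables do not carry over. Pictures are saved under pics/ and viewed, at most 10 in all, crops included, and the job is handed in when it is done.

```bash
ls; mkdir -p pics
cat > h.py <<'E'
from rig import *
import numpy as np, cv2
from scipy.spatial.transform import Rotation as R
def Rm(o):
    o=np.array(o,float); return o if o.shape==(3,3) else R.from_rotvec(o).as_matrix()
def ray(c,u,v):
    K=np.array(c["camera_matrix"],float);k=c["k1"]
    d=cv2.undistortPoints(np.array([[[u,v]]],float),K,np.array([k,0,0,0,0.])).ravel()
    r=Rm(c["orientation"])@np.array([d[0],d[1],1]); return np.array(c["eye"],float),r
def onz(c,u,v,z):
    e,r=ray(c,u,v); return e+r*(z-e[2])/r[2]
def proj(c,p):
    K=np.array(c["camera_matrix"],float)
    q=Rm(c["orientation"]).T@(np.array(p,float)-np.array(c["eye"],float))
    d=q[:2]/q[2]; d=d*(1+c["k1"]*(d@d)); return (K@np.array([d[0],d[1],1]))[:2]
def save(c,n,box=None,s=1):
    im=np.array(c["img"])[...,::-1]
    if box: im=im[box[1]:box[3],box[0]:box[2]]
    cv2.imwrite("pics/"+n,cv2.resize(im,None,fx=s,fy=s,interpolation=cv2.INTER_CUBIC))
E
python3 - <<'E'
from h import *
import pickle
o=get_obs();print(o)
for n in["top","side"]:
    c=read_camera(n);print(n,c["camera_matrix"],c["k1"],c["eye"],c["orientation"]);save(c,n+"0.png",s=1.5);pickle.dump(c,open(n+".pkl","wb"))
E
```

```text
pics
{'time': 0.0, 'qpos': array([ 1.06289535e+00,  8.79649150e-02,  1.37226843e+00, -6.33410733e-08,
        1.68359003e+00, -1.03121823e-01]), 'joint_velocities': array([ 5.39869189e-04,  1.55376805e-03, -7.70493889e-05,  3.70468484e-04,
        1.81160958e-04, -1.90262492e-03]), 'effort': array([ 5.59918280e-04, -3.51867449e+01, -3.13273716e+01, -1.74606803e-04,
        1.09113843e-02,  7.77565788e-06]), 'position': array([216.38932974, 505.14402331, 247.12646966]), 'orientation': array([-0.63135855, -3.0768108 ,  0.00334107]), 'contact_force': array([-0.29245972,  0.20264485, -0.47855121]), 'moment': array([-0.03357291, -0.00986981, -0.02632724]), 'finger_force': 0.0, 'width': 0.9986117239288197}
top [[393.8774114    0.         260.25960002]
 [  0.         393.8774114  186.81979636]
 [  0.           0.           1.        ]] -0.029298343091444298 [ 484.80030701  -22.92452801 1240.9122153 ] [-2.20485721  2.13980373 -0.12980852]
side [[482.38835508   0.         258.11253848]
 [  0.         482.38835508 192.62861165]
 [  0.           0.           1.        ]] -0.011227491265449746 [ 169.52884343 -899.82807452  781.17086582] [-2.17044603  0.47778544 -0.24403901]
```

View pics/top0.png

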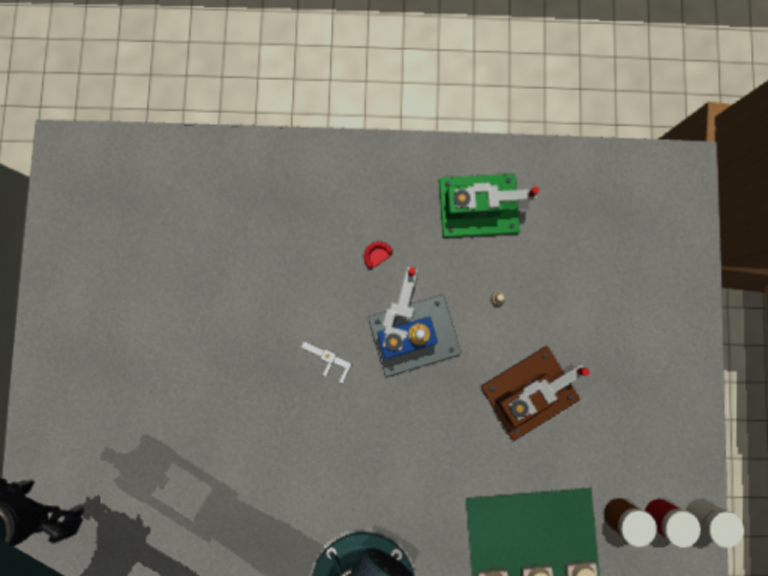

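View pics/side0.png

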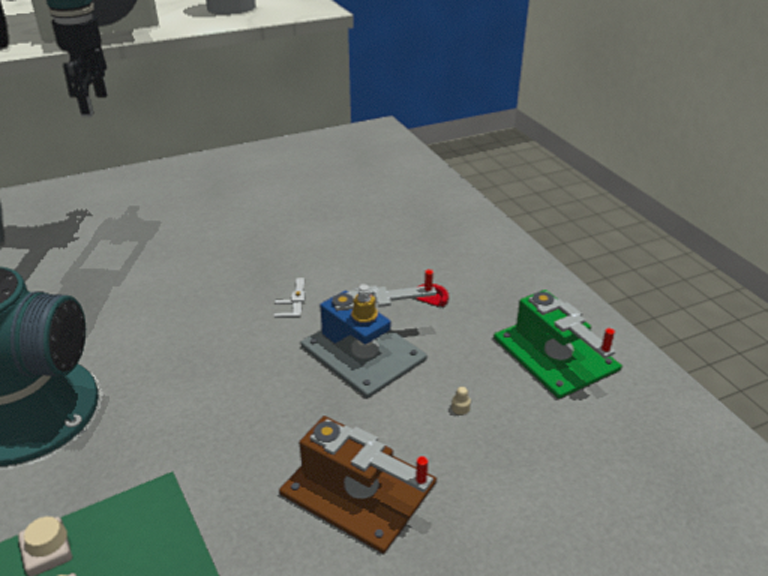

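The top view shows the blue/grey fixture centred near (410,337) in the 1.5x picture. The handle is at (411,271), the nut at (420,334), the pivot at (394,342), and the base corners at (369,317), (443,295), (461,352) and (386,377). The denture is at (377,255), the calliper at (328,358) and the die at (498,298). In the side view the handle is at (429,280) and the nut at (364,303).

Run:
```python
from h import *
import pickle
t=pickle.load(open("top.pkl","rb"));s=pickle.load(open("side.pkl","rb"))
def tri(a,b):
    (e,r),(f,q)=ray(t,*a),ray(s,*b)
    k=np.linalg.lstsq(np.c_[r,-q],f-e,rcond=None)[0];return (e+r*k[0]+f+q*k[1])/2,np.linalg.norm(e+r*k[0]-f-q*k[1])
def cen(c,box,f):
    im=np.array(c["img"])[...,::-1].copy();h=cv2.cvtColor(im,cv2.COLOR_BGR2HSV).astype(int)
    m=f(h[...,0],h[...,1],h[...,2]);z=np.zeros_like(m);x0,y0,x1,y1=[int(v/1.5) for v in box];z[y0:y1,x0:x1]=m[y0:y1,x0:x1]
    ys,xs=np.nonzero(z);return (xs.mean(),ys.mean()),len(xs)
red=lambda h,s,v:((h<8)|(h>172))&(s>150)&(v>80)
br=lambda h,s,v:(h>12)&(h<32)&(s>100)&(v>90)
ht,_=cen(t,(400,260,422,282),red);hs,_=cen(s,(420,265,436,290),red)
nt,a=cen(t,(405,318,436,350),br);ns,b=cen(s,(345,285,382,325),br)
print(ht,hs,tri(ht,hs));print(nt,ns,a,b,tri(nt,ns))
print("handle z105",onz(t,*ht,105)," rodtop px z135",onz(t,421/1.5,333/1.5,135),"nut z105",onz(t,*nt,105))
print("pivot",onz(t,394/1.5,342/1.5,83),tri((394/1.5,342/1.5),(343/1.5,299/1.5)))
P=[onz(t,u/1.5,v/1.5,12)[:2] for u,v in[(369,317),(443,295),(461,352),(386,377)]]
for i in range(4):
    d=P[(i+1)%4]-P[i];print(P[i],np.linalg.norm(d),np.degrees(np.arctan2(d[1],d[0])))
for n,u,v in[("den",377,255),("cal",328,358),("die",498,298)]:print(n,onz(t,u/1.5,v/1.5,15))
```

```text
(np.float64(274.2857142857143), np.float64(180.5)) (np.float64(285.40983606557376), np.float64(186.36065573770492)) (array([627.04275106, -76.13334631,  99.43086769]), np.float64(0.05853693066824619))
(np.float64(278.4782608695652), np.float64(221.75)) (np.float64(243.64583333333334), np.float64(205.10416666666666)) 92 96 (array([508.78754713, -92.24000641,  92.29858711]), np.float64(2.831363242291573))
handle z105 [626.32182155 -75.86203958 105.        ]  rodtop px z135 [506.10529924 -95.3181024  135.        ] nut z105 [507.21588693 -90.96704569 105.        ]
pivot [488.07504668 -46.45892677  83.        ] (array([489.49401954, -46.96837974,  83.72045943]), np.float64(3.029014562818132))
[538.41489354   5.49862158] 161.10522002090937 -71.73023693210351
[ 588.91998938 -147.48545345] 123.78330167868442 -161.2921210152963
[ 471.67663238 -187.18811099] 163.41851994153512 109.865827948292
[416.14396535 -33.49446911] 128.33799515731107 17.68786161531835
den [668.54783021  -7.0408062   15.        ]
cal [451.52245684  86.92555442  15.        ]
die [ 585.85303814 -262.32444139   15.        ]
```

```bash
python3 -m inch '[[[0.0256,-0.0363,-0.002,0,0,0.02,0.085],[0.0256,-0.0363,-0.002,0,0,0.02,0.085],[0.0256,-0.0363,-0.002,0,0,0.02,0.085],[0.0256,-0.0363,-0.002,0,0,0.02,0.085],[0.0256,-0.0363,-0.002,0,0,0.02,0.085],[0.0256,-0.0363,-0.002,0,0,0.02,0.085],[0.0256,-0.0363,-0.002,0,0,0.02,0.085],[0.0256,-0.0363,-0.002,0,0,0.02,0.085]]]' 20
python3 -m inch '[[[0.0256,-0.0363,-0.002,0,0,0.002,0.085],[0.0256,-0.0363,-0.002,0,0,0.002,0.085],[0.0256,-0.0363,-0.002,0,0,0.002,0.085],[0.0256,-0.0363,-0.002,0,0,0.002,0.085],[0.0256,-0.0363,-0.002,0,0,0.002,0.085],[0.0256,-0.0363,-0.002,0,0,0.002,0.085],[0.0,-0.0363,-0.002,0,0,0.002,0.06],[0.0,0,0,0,0,0,0.06]]]'
python3 - <<'E'
from h import *
import pickle
c=read_camera("wrist");save(c,"w1.png",s=1.5);pickle.dump(c,open("w1.pkl","wb"));o=get_obs();print(o["time"],o["position"],o["orientation"],o["qpos"],c["eye"],c["orientation"])
E
```

```text
time: 1.1
position: [421.8, 213.8, 231.8]
orientation: [-0.382, -3.118, 0.0]
contact_force: [0.4, 0.7, -1.4]
width: 0.993
finger_force: 0.0
time: 2.1
position: [574.7, -41.3, 217.0]
orientation: [-0.368, -3.118, 0.001]
contact_force: [0.0, 0.8, -0.8]
width: 0.703
finger_force: 0.0
2.15 [574.71394408 -39.76461839 217.37110047] [-3.64986423e-01 -3.11840476e+00 -1.08249645e-03] [-1.67805233e-01  1.54320946e-01  1.35755458e+00  5.92286857e-04
  1.63165084e+00 -1.50554098e+00] [509.82271089 -25.60200713 342.59392673] [2.29595664 1.81120232 0.24015525]
```

View pics/w1.png

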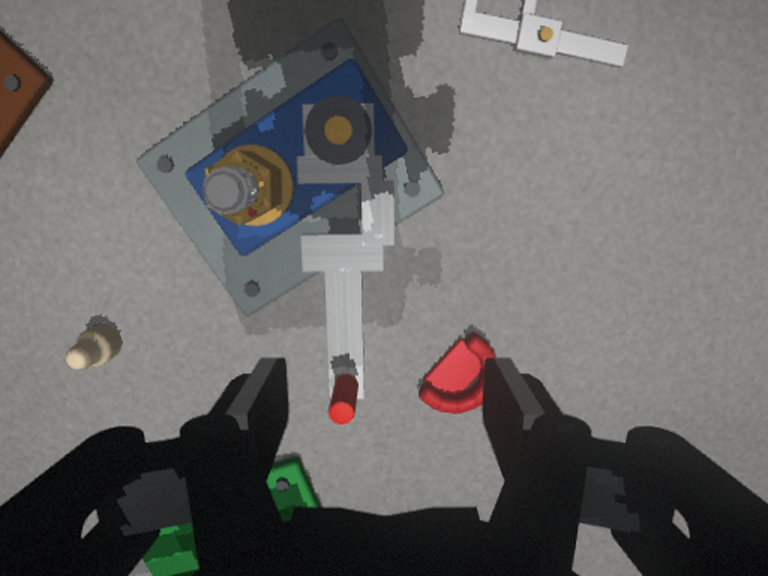

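The wrist view shows the handle top at (341,412), the rod top at about (230,190), the nut flange around (248,185), and the pivot screw at (338,129), all in the 1.5x picture.

Run:
```python
from h import *
import pickle
c=pickle.load(open("w1.pkl","rb"))
f=lambda u,v,z:onz(c,u/1.5,v/1.5,z)
H=f(341,412,117);Rd=f(230,190,136);P=f(338,129,84)
print(H,Rd,P)
for a,b in((P,H),(Rd,P)):
    d=b-a;print(np.hypot(d[0],d[1]),np.degrees(np.arctan2(d[1],d[0])))
B=[f(u,v,12)[:2] for u,v in[(137,160),(340,18),(442,192),(246,315)]]
for i in range(4):
    d=B[(i+1)%4]-B[i];print(B[i],np.linalg.norm(d),np.degrees(np.arctan2(d[1],d[0])))
```

```text
[624.66353134 -76.19299157 117.        ] [505.61411693 -90.85562105 136.        ] [488.65928703 -44.86522775  84.        ]
139.56569512886182 -12.971483459804434
49.016145632621445 110.23692558841006
[ 468.87629187 -185.05836668] 160.76635680874065 108.2110675101958
[418.63384509 -32.34452309] 125.12967612069069 18.110645645369143
[537.56434567   6.55241607] 160.77374261005104 -71.3924418001106
[ 588.86472791 -145.81709235] 126.24223696989988 -161.89007431976094
```

```bash
python3 -m inch '[[[0.025,-0.018,0,0,0,0,0.05],[0.0255,-0.018,0,0,0,0,0.05],[0,0,-0.03,0,0,0,0.05],[0,0,-0.04,0,0,0,0.05],[0,0,-0.03,0,0,0,0.05],[0,0,-0.013,0,0,0,0.05],[0,0,0,0,0,0,0.05]]]' 20
python3 -m inch '[[[0,0,0,0,0,0,0],[0,0,0,0,0,0,0],[0,0,0,0,0,0,0],[0,0,0,0,0,0,0]]]' 25
python3 - <<'E'
from h import *
# arc deltas about pivot from az -13 to -71.7(+) 
P=np.array([489.3,-45]);o=get_obs();p=np.array(o["position"][:2]);print(p,o["position"][2],np.array(o["contact_force"]))
d=p-P;print(np.hypot(*d),a0:=np.degrees(np.arctan2(d[1],d[0])))
pts=[P+140*np.array([np.cos(np.radians(a)),np.sin(np.radians(a))]) for a in np.linspace(a0,-71.7,13)]
print(np.round(np.diff(pts,axis=0),1).tolist())
E
```

```text
time: 3.02
position: [625.1, -74.0, 104.7]
orientation: [-0.36, -3.119, -0.001]
contact_force: [-0.3, -0.6, 1.1]
width: 0.585
finger_force: 0.0
time: 3.52
position: [626.6, -75.2, 107.3]
orientation: [0.362, 3.117, -0.0]
contact_force: [0.0, -0.6, 5.3]
width: 0.153
finger_force: 25.0
[626.57185068 -75.20287909] 107.30739697304173 [ 0.03295631 -0.60205813  5.32213607]
140.5552378754825 -12.408641524103826
[[-3.1, -11.7], [-4.1, -11.4], [-5.1, -11.0], [-6.0, -10.5], [-6.9, -9.9], [-7.7, -9.3], [-8.5, -8.6], [-9.2, -7.8], [-9.8, -7.0], [-10.4, -6.2], [-10.9, -5.2], [-11.3, -4.3]]
```

```bash
python3 -m inch '[[[0,0,0.004,0,0,0,0],[-0.0031,-0.0117,0,0,0,-0.086,0],[-0.0041,-0.0114,0,0,0,-0.086,0],[-0.0051,-0.011,0,0,0,-0.086,0],[-0.006,-0.0105,0,0,0,-0.086,0],[-0.0069,-0.0099,0,0,0,-0.086,0],[-0.0077,-0.0093,0,0,0,-0.086,0],[0,0,0,0,0,0,0]]]' 25
python3 -m inch '[[[-0.0085,-0.0086,0,0,0,-0.086,0],[-0.0092,-0.0078,0,0,0,-0.086,0],[-0.0098,-0.007,0,0,0,-0.086,0],[-0.0104,-0.0062,0,0,0,-0.086,0],[0,0,0,0,0,0,0]]]'
python3 - <<'E'
from h import *
P=np.array([489.3,-45]);o=get_obs();p=np.array(o["position"][:2]);print(o["moment"])
d=p-P;print(np.hypot(*d),np.degrees(np.arctan2(d[1],d[0])))
E
```

```text
time: 4.53
position: [592.5, -140.6, 107.7]
orientation: [1.149, 2.923, -0.003]
contact_force: [3.9, -3.4, -5.3]
width: 0.15
finger_force: 25.3
time: 5.15
position: [553.8, -170.1, 107.7]
orientation: [-1.632, -2.684, 0.004]
contact_force: [2.9, -4.4, -5.9]
width: 0.156
finger_force: 25.3
[-0.83479607 -0.47280064 -0.09325188]
140.7663380769175 -62.71488100959635
```

```bash
python3 -m inch '[[[-0.0109,-0.0052,0,0,0,-0.086,0],[-0.0088,-0.0033,0,0,0,-0.06,0],[0,0,0,0,0,0,0]]]' 25
python3 -m inch '[[[-0.003,-0.001,0,0,0,0,0],[0,0,0,0,0,0,0]]]'
python3 -m inch '[[[-0.003,-0.001,0,0,0,0,0],[0,0,0,0,0,0,0]]]'
```

```text
time: 5.52
position: [534.1, -178.5, 107.7]
orientation: [1.823, 2.558, -0.004]
contact_force: [2.7, -5.4, -6.2]
width: 0.152
finger_force: 25.3
time: 5.78
position: [533.0, -178.6, 107.8]
orientation: [1.82, 2.558, 0.001]
contact_force: [6.2, -3.0, -8.0]
width: 0.156
finger_force: 25.1
time: 6.02
position: [532.7, -178.7, 107.9]
orientation: [1.817, 2.554, 0.008]
contact_force: [14.2, -1.9, -10.7]
width: 0.15
finger_force: 25.2
```

```bash
python3 -m inch '[[[0,0,0,0,0,0,0.05],[0,0,0,0,0,0,0.05],[0,0,0,0,0,0,0.05],[0,0,0.03,0,0,0,0.05],[0,0,0.04,0,0,0,0.06],[0,0,0.04,0,0,0,0.07],[0,0,0,0,0,0,0.07],[0,0,0,0,0,0,0.07]]]' 20
python3 - <<'E'
from h import *
import pickle
c=read_camera("wrist");save(c,"w2.png",s=1.5);pickle.dump(c,open("w2.pkl","wb"));o=get_obs();print(o["time"],o["position"],o["qpos"],c["eye"],o["moment"],o["contact_force"])
for p in[(505.6,-94.4,136),(505.6,-94.4,113)]:print(proj(c,p)*1.5)
E
```

```text
time: 7.02
position: [528.6, -178.7, 218.9]
orientation: [-1.821, -2.559, 0.0]
contact_force: [-0.1, -0.2, -1.1]
width: 0.821
finger_force: 0.0
7.075 [ 528.29338933 -178.54625037  217.96192338] [-4.27608752e-01  1.13684789e-01  1.40185009e+00  3.65704631e-05
  1.62854431e+00 -7.61600137e-01] [ 506.35458788 -115.72477826  344.43747471] [-0.0195397   0.03737593 -0.04243007] [ 0.35329429 -0.58959122 -0.69051781]
[400.46669668 108.91139198]
[398.88758463 114.15474212]
```

View pics/w2.png

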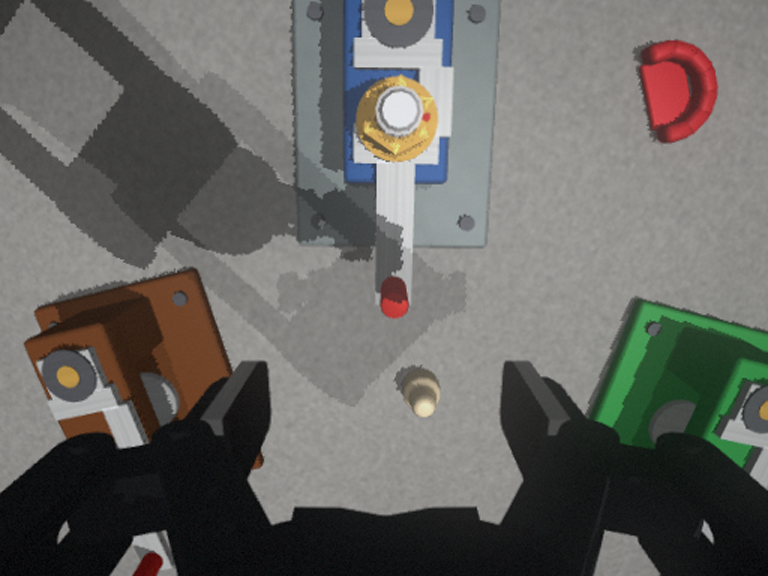

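The plate is home with the rod in its slot. The rod top sits at (400,109), which matches my estimate of (505.6,-94.4). Next is a zoom on the nut for its yaw.

Run:
```python
from h import *
import pickle
c=pickle.load(open("w2.pkl","rb"));save(c,"n2.png",(225,40,310,120),7)
```

```text
(no output)
```

View pics/n2.png

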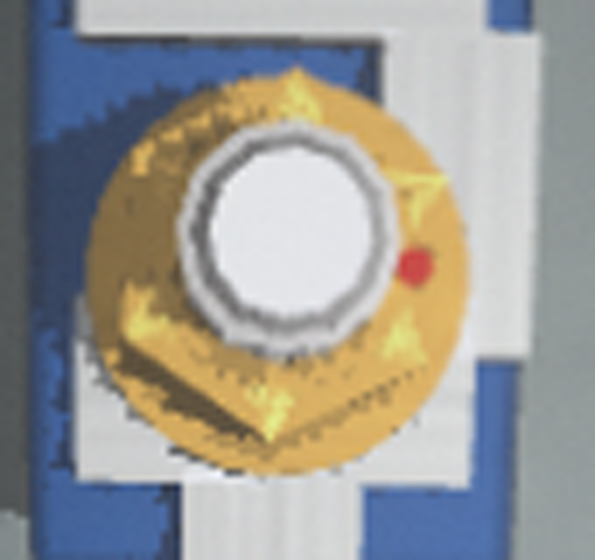

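The crop shows hex top corners at about (300,70), (443,182), (265,440) and (120,335), with a red dot at (415,267).

Run:
```python
from h import *
import pickle
c=pickle.load(open("w2.pkl","rb"))
V=[onz(c,225+u/7,40+v/7,113.5)[:2] for u,v in[(300,70),(443,182),(265,440),(120,335)]]
C=(V[0]+V[2])/2;print(C,(V[1]+V[3])/2)
for v in V:d=v-C;print(np.hypot(*d),np.degrees(np.arctan2(d[1],d[0]))%60)
r=onz(c,225+293/7,40+233/7,136);print("rod",r)
d=onz(c,225+415/7,40+267/7,113.5)[:2]-C;print("dot",np.degrees(np.arctan2(d[1],d[0])))
fl=onz(c,225+278/7,40+275/7,86);print("flange ctr",fl,)
```

```text
[505.36756544 -94.99815318] [505.24050838 -95.14584044]
17.09553391858212 43.80962805937713
16.775353389069274 43.636330167856045
17.095533918582106 43.80962805937695
17.163139156121087 43.76456793031548
rod [505.66218528 -94.79392859 136.        ]
dot 15.368286049089177
flange ctr [505.41761737 -94.37509477  86.        ]
```

```bash
python3 -m inch '[[[-0.004,0.014,0,0,0,0.159,0.065],[-0.004,0.014,0,0,0,0.159,0.065],[-0.004,0.014,0,0,0,0.159,0.065],[-0.004,0.014,0,0,0,0.159,0.065],[-0.004,0.014,-0.01,0,0,0.159,0.065],[-0.0028,0.0138,-0.01,0,0,0.159,0.065],[0,0,-0.01,0,0,0,0.065],[0,0,0,0,0,0,0.065]]]' 40
python3 - <<'E'
from h import *
o=get_obs();q=R.from_rotvec(o["orientation"]).as_matrix();print(o["position"],q[:,2],np.degrees(np.arctan2(q[1,1],q[0,1])),o["qpos"])
E
```

```text
time: 8.07
position: [505.3, -95.1, 187.2]
orientation: [-0.446, -3.106, -0.0]
contact_force: [0.1, 0.4, -0.7]
width: 0.762
finger_force: 0.0
[505.27566442 -95.11434764 187.21641082] [-3.84640922e-03  8.64415786e-04 -9.99992229e-01] 73.66358332534863 [-2.96195052e-01  3.03457474e-02  1.55182693e+00 -2.95935998e-04
  1.56335120e+00 -1.58186384e+00]
```

```bash
python3 -m inch '[[[0,0,-0.03,0,0,0,0.06],[0,0,-0.03,0,0,0,0.055],[0,0,-0.014,0,0,0,0.055],[0,0,-0.005,0,0,0,0.05],[0,0,0,0,0,0,0.05]]]' 40
python3 -m inch '[[[0,0,0,0,0,0,0.02],[0,0,0,0,0,0,0.02],[0,0,0,0,0,0,0.02],[0,0,0,0,0,0,0.02]]]' 40
python3 - <<'E'
from h import *
o=get_obs();q=R.from_rotvec(o["orientation"]).as_matrix();print(o["position"],q[:,2],np.degrees(np.arctan2(q[1,1],q[0,1])),o["contact_force"],o["moment"])
E
```

```text
time: 8.7
position: [506.7, -95.3, 111.0]
orientation: [0.443, 3.109, -0.0]
contact_force: [-0.6, -1.3, 0.4]
width: 0.588
finger_force: 0.0
time: 9.2
position: [507.1, -95.3, 111.8]
orientation: [0.442, 3.107, -0.001]
contact_force: [-0.1, -0.8, 6.2]
width: 0.339
finger_force: 43.6
[507.08557496 -95.2590247  111.83891501] [ 2.76728845e-03 -7.57585829e-04 -9.99995884e-01] 73.79934227350164 [-0.12674847 -0.80683347  6.19673624] [-0.00837981  0.06560117 -0.03880327]
```

```bash
cat > m.py <<'E'
from h import *
o=get_obs();q=R.from_rotvec(o["orientation"]).as_matrix();print(round(o["time"],2),np.round(o["position"],1),"az",round(np.degrees(np.arctan2(q[1,1],q[0,1])),2),np.round(o["contact_force"],1),"M",np.round(o["moment"],3),"q6",round(o["qpos"][5],3),"tau6",o["effort"][5].round(3))
E
python3 -m inch '[[[0,0,0,0,0,-0.1,0.02],[0,0,-0.0002,0,0,-0.1,0.02],[0,0,-0.0002,0,0,-0.1,0.02],[0,0,-0.0002,0,0,-0.1,0.02]]]' 40 >/dev/null; python3 m.py
python3 -m inch '[[[0,0,-0.0002,0,0,-0.1,0.02],[0,0,-0.0002,0,0,-0.1,0.02],[0,0,-0.0002,0,0,-0.1,0.02],[0,0,-0.0002,0,0,-0.1,0.02]]]'  >/dev/null; python3 m.py
```

```text
9.7 [506.8 -95.8 111.1] az 50.69 [-0.6 -1.3  6.2] M [-0.248  0.18   0.017] q6 -1.181 tau6 -0.621
10.2 [506.3 -96.2 110.3] az 27.76 [-1.9 -2.4  6.4] M [-0.404  0.389 -0.011] q6 -0.78 tau6 -0.62
```

```bash
python3 -m inch '[[[0,0,-0.0001,0,0,-0.05,0.02],[0,0,-0.0001,0,0,-0.05,0.02],[0,0,-0.0001,0,0,-0.05,0.02]]]' >/dev/null; python3 m.py
python3 -m inch '[[[0,0,-0.0001,0,0,-0.05,0.02],[0,0,-0.0001,0,0,-0.05,0.02]]]'  >/dev/null; python3 m.py
python3 -m inch '[[[0,0,-0.0001,0,0,-0.05,0.02],[0,0,0,0,0,0,0.02]]]'  >/dev/null; python3 m.py
```

```text
10.57 [506.1 -96.3 110. ] az 19.26 [-3.3 -1.4  6.3] M [-0.406  0.503  0.041] q6 -0.632 tau6 -0.295
10.82 [506.  -96.3 109.8] az 13.53 [-2.5 -2.4  6.9] M [-0.439  0.557  0.078] q6 -0.532 tau6 -0.295
11.07 [505.9 -96.3 109.7] az 10.73 [-3.6 -2.2  7.4] M [-0.437  0.671 -0.079] q6 -0.483 tau6 0.017
```

```bash
cat > a.py <<'E'
from h import *
L=[]
for i in range(6):
    read_camera("side");o=get_obs();q=R.from_rotvec(o["orientation"]).as_matrix()
    L.append(np.r_[o["time"],np.degrees(np.arctan2(q[1,1],q[0,1])),o["position"],o["contact_force"],o["moment"],o["effort"][5]])
L=np.array(L);m=L.mean(0);print("t%.1f az%.2f"%(L[-1,0],m[1]),"pos",m[2:5].round(1),"F",m[5:8].round(1),"M",m[8:11].round(3),"sdMz %.3f tau6 %.3f"%(L[:,10].std(),m[11]))
E
python3 a.py
python3 -m inch '[[[0,0,-0.0001,0,0,-0.06,0.02],[0,0,0,0,0,0,0.02]]]'  >/dev/null; python3 a.py
python3 -m inch '[[[0,0,-0.0001,0,0,-0.06,0.02],[0,0,0,0,0,0,0.02]]]'  >/dev/null; python3 a.py
```

```text
t11.4 az10.74 pos [505.9 -96.3 109.7] F [-3.8 -2.6  7.1] M [-0.407  0.62  -0.082] sdMz 0.015 tau6 -0.047
t11.9 az7.30 pos [505.8 -96.3 109.6] F [-3.7 -2.5  6.9] M [-0.427  0.627 -0.04 ] sdMz 0.024 tau6 -0.047
t12.5 az3.87 pos [505.7 -96.4 109.5] F [-3.8 -2.3  7.2] M [-0.429  0.663 -0.055] sdMz 0.012 tau6 -0.047
```

```bash
sed -i 's/range(6)/range(3)/' a.py
python3 -m inch '[[[0,0,-0.0002,0,0,-0.1,0.02],[0,0,0,0,0,0,0.02]]]'  >/dev/null; python3 a.py
python3 -m inch '[[[0,0,-0.0002,0,0,-0.1,0.02],[0,0,0,0,0,0,0.02]]]'  >/dev/null; python3 a.py
```

```text
t12.9 az-1.87 pos [505.6 -96.4 109.3] F [-4.8 -2.6  8.1] M [-0.409  0.785 -0.078] sdMz 0.011 tau6 -0.064
t13.3 az-7.60 pos [505.4 -96.3 109.3] F [-5.8 -2.7  7.8] M [-0.389  0.881 -0.118] sdMz 0.023 tau6 -0.102
```

```bash
python3 -m inch '[[[0,0,-0.0001,0,0,-0.05,0.02],[0,0,0,0,0,-0.05,0.02],[0,0,0,0,0,0,0.02]]]'  >/dev/null; python3 a.py
python3 -m inch '[[[0,0,0,0,0,-0.05,0.02],[0,0,0,0,0,0,0.02]]]'  >/dev/null; python3 a.py
```

```text
t13.8 az-13.32 pos [505.3 -96.3 109.2] F [-6.1 -2.6  9.2] M [-0.409  0.939 -0.001] sdMz 0.011 tau6 -0.038
t14.2 az-16.18 pos [505.2 -96.3 109.1] F [-5.5 -2.7  9.1] M [-0.401  0.981  0.012] sdMz 0.011 tau6 0.004
```

```bash
python3 -m inch '[[[0,0,0,0,0,-0.02,0.02],[0,0,0,0,0,-0.02,0.02]]]'  >/dev/null; python3 m.py; python3 a.py
python3 -m inch '[[[0,0,0,0,0,-0.02,0.02],[0,0,0,0,0,-0.02,0.02]]]'  >/dev/null; python3 m.py;python3 a.py
```

```text
14.45 [505.2 -96.3 109.1] az -18.46 [-6.7 -2.9  9.7] M [-0.425  1.018  0.264] q6 0.026 tau6 0.153
t14.6 az-18.46 pos [505.2 -96.3 109.1] F [-6.  -2.5  8.8] M [-0.403  1.02   0.204] sdMz 0.025 tau6 0.233
14.85 [505.1 -96.3 109.1] az -20.74 [-6.5 -2.7  9.6] M [-0.361  1.046  0.278] q6 0.066 tau6 0.182
t15.0 az-20.74 pos [505.1 -96.3 109.1] F [-6.2 -3.1  9.4] M [-0.357  1.015  0.223] sdMz 0.010 tau6 0.282
```

```bash
python3 -m inch '[[[0,0,0,0,0,0,0.05],[0,0,0,0,0,0,0.055],[0,0,0,0,0,0,0.055],[0,0,0,0,0,0,0.055],[0,0,0.03,0,0,0,0.055],[0,0,0.04,0,0,0,0.055],[0,0,0.04,0,0,0,0.055],[0,0,0.04,0,0,0,0.055]]]'; python3 -m inch '[[[-0.03,-0.01,0.02,0,0,0,0.06],[-0.03,-0.01,0.02,0,0,0,0.06],[-0.03,-0.01,0.02,0,0,0,0.06],[0,0,0,0,0,0,0.06],[0,0,0,0,0,0,0.06]]]'
python3 - <<'E'
from h import *
import pickle
c=read_camera("wrist");print(proj(c,(505.5,-94.6,110)));save(c,"w3.png",s=1.5);pickle.dump(c,open("w3.pkl","wb"))
E
```

```text
time: 16.0
position: [506.1, -94.9, 258.8]
orientation: [-2.585, -1.785, -0.0]
contact_force: [0.7, -0.1, 0.0]
width: 0.636
finger_force: 0.0
time: 16.62
position: [416.5, -124.9, 317.1]
orientation: [-2.585, -1.785, -0.0]
contact_force: [0.6, 0.3, -0.9]
width: 0.7
finger_force: 0.0
[330.13306037 114.37426205]
```

View pics/w3.png

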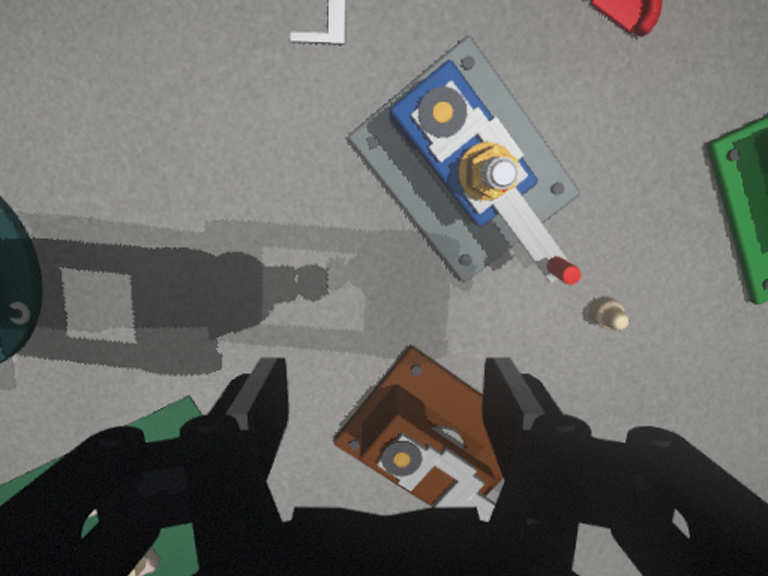

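The plate is still home (handle at (565,271), rod in the slot at (502,173)), the nut is down on it, and the gripper is clear. Its last turning moment was about 0.26–0.28 N m. The die is standing, and the denture and calliper, which are only partly in this view, were never approached.

```bash
python3 -c "
from rig import *
print(close_job())"
```

```text
the job is handed in; nothing more can be done
None
```

I swung the lock plate home against its hard stop, ran the jam nut down and nipped it up to a measured 0.26–0.28 N m, then released it. I handed the job in at about 17 s without the arm going near the die, denture or calliper; the result itself hasn't been reported back to me.

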